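# Tuck a repair angle under the lapped skin of a cover panel and hold it flat

### The arm

A 6-joint arm with a two-finger parallel gripper is mounted at the origin on the work surface. World frame = base frame: x ahead of the robot, y to its left, z up, the work surface at z = 0. Lengths are in m, angles in rad, forces in N, time in s.
With the tool pointing down it reaches from about 0.25 to 0.775 m from the base axis. Payload 4 kg.
Tool frame: the origin (TCP) lies midway between the tips of the shut fingers; the grasp point (between the pads) lies 19 mm behind it; z points along the fingers, x is the direction in which the jaws open and shut, and the axes are right-handed (so a half turn about z gives the same grasp; the last joint's range is limited). The gripper opens to 94 mm and grips with 3 to 60 N. Pads are 16 mm wide; open, the fingers measure 119 mm over their backs; the gripper's body (75 mm by 177 mm) begins 78 mm behind the grasp point.
Start: joints at [1.023, 0.087, 1.371, -0, 1.684, -0.103], TCP at [0.237, 0.496, 0.206] pointing down, gripper open.
Joint ranges: [-3.1, 3.1], [-0.76, 2.03], [0.27, 2.55], [-1.08, 4.22], [0.17, 2.65], [-2.57, 2.57]. Speed limits (rad/s): [2.79, 2.79, 3.14, 3.14, 3.14, 3.14].

### API

Orientations are given as [roll, pitch, yaw] about the fixed x, y, z axes, in that order (R = Rz(yaw) Ry(pitch) Rx(roll)).
In Python, from bench import * gives the robot as it stands.
- The arm moves only by the tool send_rows, never from a script. Its argument "rows" is one flat list of numbers, 7 for each row, row after row: the shift along the world's x, y, z in mm, then the turn, a rotation vector about the world's x, y, z in degrees, then the opening, from 0 (shut) to 1 (fully open). A call has exactly 8 rows; each row shifts and turns the commanded pose from where the row before left it; what a row does not reach is not made up. A row lasts 1/8 s, in which the tool goes at most 62.5 mm and 10.7 degrees, less where a joint would pass 70% of its speed; a pose out of reach is approached as far as the arm can. A call is refused whole if a number of a shift passes 62.5 or a number of a turn 10.7, either way. A call with a gripper value outside its range is refused whole. The fingers move at their own pace and stop on an object; the grip force is fixed at half the most. Time passes only in rows, so rows that do not move let the fingers close, or fill a call up. It gives the time, the measured TCP pose, the force and the opening at its end, in the units of the state.
- get_obs(): the state, without advancing time (a new reading comes with each control period).
- snapshot(name): name is "scene" or "top" or "wrist"; returns a dict with "color" (480x640x3 uint8, red, green, blue), "intrinsics" (3x3 intrinsics, pixels), "distortion" ([k1, k2, p1, p2, k3] as OpenCV has them; the pictures are not rectified), "rvec" (rotation vector, rad) and "tvec" (3), from world to camera coordinates, as OpenCV has them; the wrist camera has in their place "T_tool_cam" (4x4, takes a point from camera to tool coordinates, whose origin is the TCP and whose axes are the tool frame's). Camera axes: x right, y down, z forward; pixel columns grow to the right and rows downward; lengths in m; the calibration is good to about 2 mm. A picture is of the moment at which its call begins: read the wrist's pose just before it. There is no depth.
- close_job(): hands the job in, once; it reports no verdict.
The state is a dict: "time": time; "joint_positions": joint angles; "qvel": joint speeds; "joint_torque": joint torques, N m; "tool_pos": TCP position; "ee_rot": TCP orientation; "wrist_force": force on the tool from outside, world axes, zero at the start; "wrist_torque": the same for the moment, N m; "width": finger opening in m.
Only numpy, scipy, OpenCV 4.12 (cv2) and the standard library are available. Lean on these libraries where they do the work, as an engineer would, in place of code of your own. Each camera call takes 0.05 s, during which the arm holds its last target.

### The job

Swing the bench magnifier out to the robot's right until its whole head is clear of the panel. Then take the aluminium angle and slide its flange under the lip of the lapped cream skin, between the two pencil marks, until the line scribed on the flange meets the lip all along; do not lift the skin. Finish still holding the angle, pressing it firmly flat on the green backing sheet, ready for drilling, with the piston, sleeve and screwdriver left where they are.

Things in the scene. Friction and masses are not known exactly. Their poses are not given: they have to be found in the camera images.
- panel: Cover panel fixed on the bench: sheet-metal tray 230 (x) by 320 mm (y), 24 mm high. Origin on the bench, under the middle of the lip's edge; x runs level, away from the robot, square in under the lapped skin; y along the lip; z up. Its olive-green backing sheet (top face z = 24 mm) lies open from x = -110 mm to 0. Dark pencil marks along x at y = -100 and +100 mm: the angle goes centred between them.
- lip (a point): Middle of the lip's lower edge (panel x = 0, y = 0, z = 31 mm), when the skin lies as it should. The gap under the lip is 7 mm high and ends at a packing strip 48 mm in. Axes as the panel's.
- lap (a joint): Lift of the cream lapped skin, a sheet 3 mm thick from the lip (panel x = 0) to x = 120 mm, 320 mm wide, riveted and springy at its far edge: rad about the line x = 120 mm. 0 = lying as it should (lip underside 31, top 34 mm above the bench); grows as the lip is raised (0.05 rad = 6 mm). About 4 N up at the lip starts to lift it.
- angle: Loose aluminium L-angle, 160 mm long (its y), about 0.16 kg, lying flange down. Origin: underside, below the upright, mid-length. Flange 3 mm thick, from x = 0 to its free edge at x = +70 mm; dark line scribed along y at x = 42 mm. Upright at x = 0, 3 mm thick, its part 22 to 52 mm above the underside covered by black rubber trim 10 mm thick: grip there from above.
- edge_left (a point): The +y corner of the angle's free flange edge, on the underside (angle x = 70, y = +80, z = 0 mm); axes as the angle's.
- edge_right (a point): The -y corner of the angle's free flange edge, on the underside (angle x = 70, y = -80, z = 0 mm); axes as the angle's.
- magnifier_head (a point): Centre of the magnifier's level ring head (130 mm across, 26 mm high, clear lens), 235 mm above the bench, at the start over the lip. Its x axis points along the 18 mm arm tube to the fixed upright post 330 mm away (270 mm high), about which arm and head swing level. Stiff  about 2 N sideways on the head's rim moves it, it stays where left. Free to swing to the robot's right.
- piston: Bystander: dark steel piston standing on end, 54 mm across, 95 mm high with a 24 mm stem; origin under its centre.
- sleeve: Bystander: dark steel sleeve standing on end, 72 mm across, 75 mm high; origin under its centre.
- screwdriver: Bystander: red-handled screwdriver about 200 mm long lying on the bench; origin under its middle, blade to its +x.
Things that resemble listed ones, but are neither listed nor needed, are in the scene too. There is more than one size of the angle; the one meant has the size given above.

How it is judged:
By the outcome, as a careful person would: the job done as asked, in the order asked, and still so for the second after the job is handed in, while the arm keeps its last pose, push and grip.
It also fails if it takes over 72 s, if anything falls off the work surface, if the arm or the gripper's body presses on something with over 40 N, if the wrist force passes 120 N, or if a joint passes its speed limit or range.

## Working session

There is one attempt and no reset: what is moved stays moved. The work goes in short steps, Python scripts to look and compute and a tool call to move; the robot and the scene stay as the last step left them, time stands still between calls to the robot, and variables do not carry over. Pictures are saved under pics/ and viewed, and the job is handed in when it is done.

Besides the shell and the picture viewer there is one more tool, called after "Emit:" by a JSON object that holds its "fn" and its "kwargs", one argument or row to a line. send_rows: Moves the arm, as the interface text tells. Its arguments: {"type":"object","properties":{"rows":{"type":"array","items":{"type":"number"}}},"required":["rows"]}

```bash
ls; mkdir -p pics
python3 - <<'E'
from bench import *
import cv2
o=get_obs()
for k,v in o.items(): print(k,v)
for n in ["scene","top","wrist"]:
    s=snapshot(n); cv2.imwrite(f"pics/{n}0.png",s["color"][:,:,::-1])
    print(n,s["intrinsics"],s["distortion"],s.get("rvec"),s.get("tvec"),s.get("T_tool_cam"))
E
```

```text
pics
time 0.0
joint_positions [ 1.02289181e+00  8.79394403e-02  1.37227380e+00 -5.51657305e-05
  1.68363822e+00 -1.03111784e-01]
qvel [ 0.00072599 -0.00046533 -0.0001782   0.00065595 -0.00181478 -0.00024902]
joint_torque [-2.70630371e-04 -3.40184569e+01 -3.02418852e+01  7.16557726e-02
  3.32417025e-02 -1.67322992e-04]
tool_pos [0.2363744  0.49597693 0.20430281]
ee_rot [-3.14141469e+00  2.25244785e-03  1.12599764e+00]
wrist_force [ 0.41016041 -1.06979169  0.16900309]
wrist_torque [ 0.00630437 -0.04430985 -0.00597764]
width 0.09404647942785
scene [[517.34687299   0.         324.73459879]
 [  0.         517.34687299 241.52294073]
 [  0.           0.           1.        ]] [0.00296445 0.         0.         0.         0.        ] [ 1.95700077  1.12075523 -0.58906447] [-0.33966873 -0.1330768   1.75549302] None
top [[438.93200114   0.         313.92109964]
 [  0.         438.93200114 237.88100096]
 [  0.           0.           1.        ]] [-0.02693724  0.          0.          0.          0.        ] [ 2.19480374 -2.1968517   0.0576252 ] [0.07110365 0.55001305 1.26143351] None
wrist [[334.5233227    0.         320.44120841]
 [  0.         334.5233227  236.57959502]
 [  0.           0.           1.        ]] [0.00458347 0.         0.         0.         0.        ] None None [[ 9.99999374e-01 -3.01301716e-04 -1.07756459e-03  1.60946546e-03]
 [ 5.69273819e-04  9.66101688e-01  2.58161199e-01 -7.40520832e-02]
 [ 9.63252557e-04 -2.58161651e-01  9.66101255e-01 -1.79235874e-01]
 [ 0.00000000e+00  0.00000000e+00  0.00000000e+00  1.00000000e+00]]
```

View pics/scene0.png

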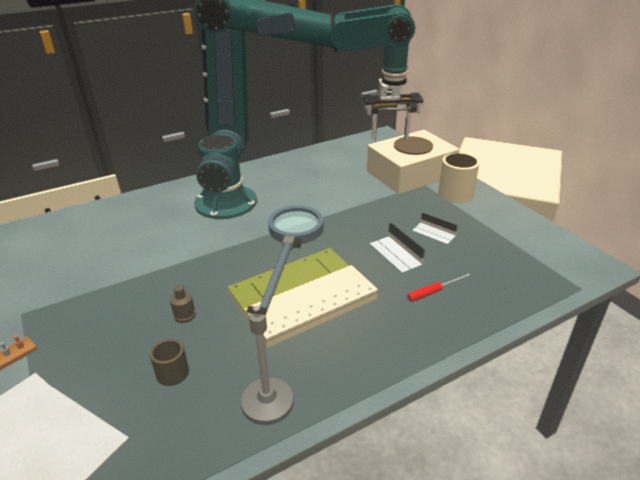

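View pics/top0.png

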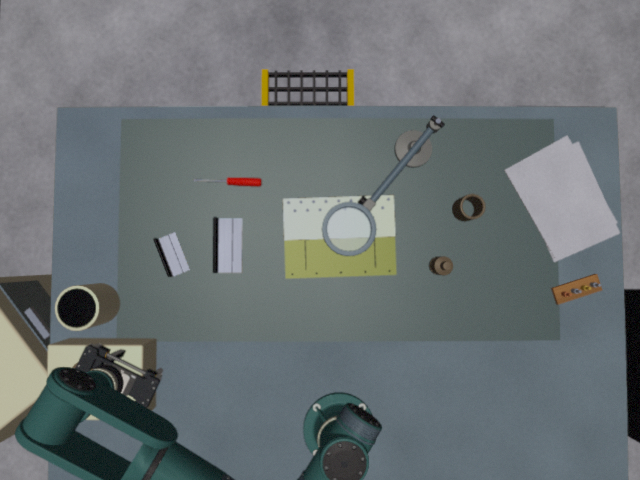

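View pics/wrist0.png

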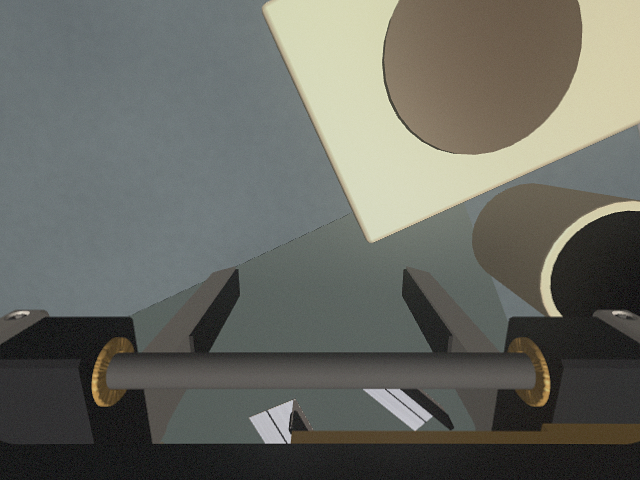

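```bash
cat > h.py <<'E'
import numpy as np, cv2
from scipy.spatial.transform import Rotation as R
def cam(s,obs=None):
    K=np.array(s["intrinsics"]);d=np.array(s["distortion"])
    if s.get("rvec") is not None:
        Rm=cv2.Rodrigues(np.array(s["rvec"]))[0];t=np.array(s["tvec"]).ravel()
    else:
        T=np.eye(4);T[:3,:3]=R.from_euler("xyz",obs["ee_rot"]).as_matrix();T[:3,3]=obs["tool_pos"]
        T=np.linalg.inv(T@np.array(s["T_tool_cam"]));Rm=T[:3,:3];t=T[:3,3]
    return K,d,Rm,t
def p2w(c,px,z):
    K,d,Rm,t=c
    u=cv2.undistortPoints(np.array(px,float).reshape(-1,1,2),K,d).reshape(-1,2)
    D=np.c_[u,np.ones(len(u))]@Rm; C=-Rm.T@t
    return C+D*((np.asarray(z)-C[2])/D[:,2]).reshape(-1,1)
def w2p(c,P):
    K,d,Rm,t=c
    return cv2.projectPoints(np.array(P,float).reshape(-1,1,3),cv2.Rodrigues(Rm)[0],t,K,d)[0].reshape(-1,2)
def crop(img,x0,y0,x1,y1,f,name):
    cv2.imwrite(name,cv2.resize(img[y0:y1,x0:x1,::-1],None,fx=f,fy=f,interpolation=cv2.INTER_CUBIC))
E
python3 - <<'E'
from bench import *
from h import *
np.set_printoptions(precision=4,suppress=True)
s=snapshot("top");c=cam(s)
np.save("top0.npy",s["color"])
print("base",w2p(c,[[0,0,0]]))
crop(s["color"],140,200,260,290,6,"pics/c1.png")
crop(s["color"],270,100,450,290,4,"pics/c2.png")
pts={"bigUL":(216,217,.003),"bigUR":(243,217,.003),"bigLR":(243,273,.003),"bigLL":(215,273,.003),
"smUR":(173,233,.003),"smLR":(188,271,.003)}
for k,(u,v,z) in pts.items(): print(k,p2w(c,[(u,v)],z)[0])
for n,(u,v,z) in {"panTL":(283,198,.034),"panTR":(395,195,.034),"panBL":(285,279,.024),"panBR":(397,275,.024),"lipL":(284,240,.034),"lipR":(396,237,.034),"head":(349,228,.248),"post":(436,123,.27),"pist":(441,266,.07),"slv":(468,207,.075),"sd":(230,181,.01)}.items(): print(n,p2w(c,[(u,v)],z)[0])
E
```

```text
base [[338.5337 428.2686]]
bigUL [0.6124 0.3586 0.003 ]
bigUR [0.6123 0.2791 0.003 ]
bigLR [0.4481 0.2779 0.003 ]
bigLL [0.4481 0.3598 0.003 ]
smUR [0.5654 0.4849 0.003 ]
smLR [0.4539 0.4391 0.003 ]
panTL [0.6639 0.1594 0.034 ]
panTR [ 0.6725 -0.1629  0.034 ]
panBL [0.4315 0.1537 0.024 ]
panBR [ 0.4425 -0.1681  0.024 ]
lipL [0.5431 0.1562 0.034 ]
lipR [ 0.5514 -0.1645  0.034 ]
head [ 0.5615 -0.0125  0.248 ]
post [ 0.8086 -0.218   0.27  ]
pist [ 0.4687 -0.2822  0.07  ]
slv [ 0.6328 -0.359   0.075 ]
sd [0.7179 0.3171 0.01  ]
```

View pics/c1.png

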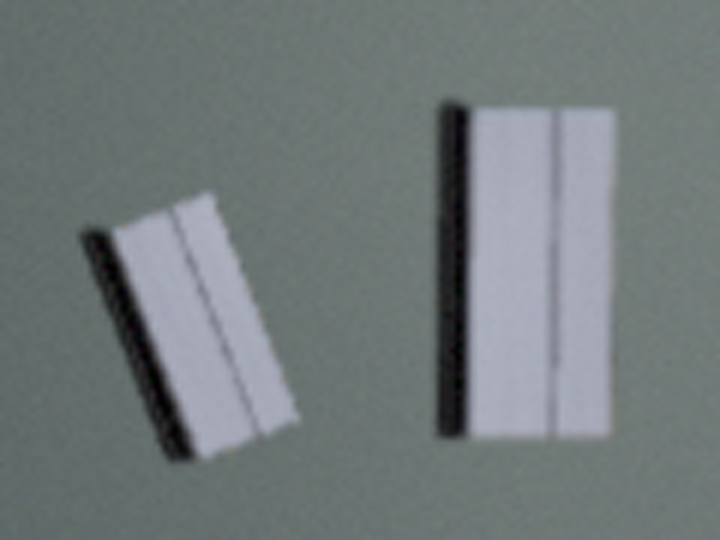

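View pics/c2.png

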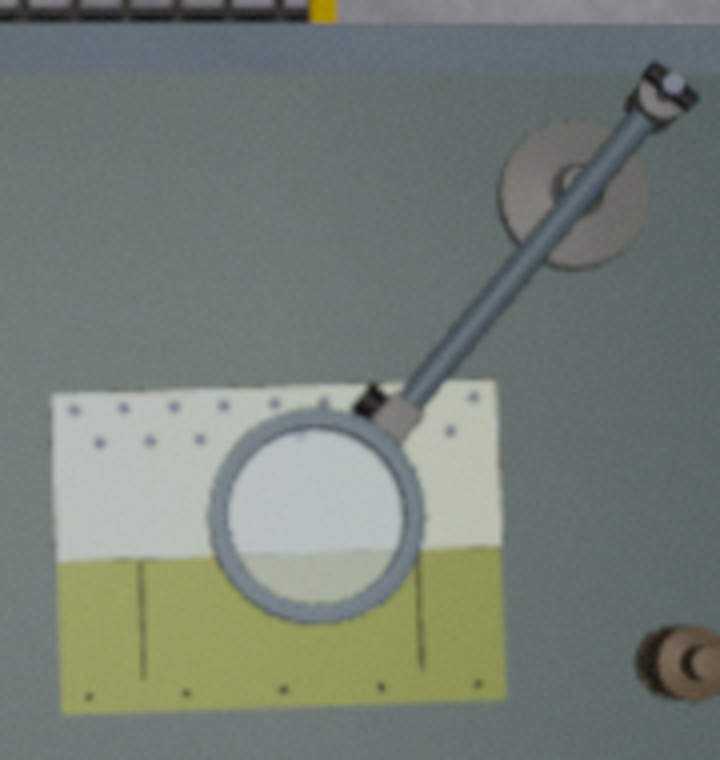

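Run:
```python
from bench import *
from h import *
np.set_printoptions(precision=4,suppress=True)
s=snapshot("scene");c=cam(s);np.save("scene0.npy",s["color"])
print("head",p2w(c,[(296,224)],.240)[0],"postbase",p2w(c,[(267,400)],.006)[0],"posttop",p2w(c,[(259,312)],.27)[0])
crop(s["color"],200,190,400,340,4,"pics/c3.png")
s=snapshot("top");c=cam(s)
print("head",p2w(c,[(349,228)],.24)[0],"postbase",p2w(c,[(413,148.5)],.006)[0])
```

```text
head [ 0.5691 -0.0122  0.24  ] postbase [ 0.8136 -0.2195  0.006 ] posttop [ 0.8281 -0.2203  0.27  ]
head [ 0.5621 -0.0132  0.24  ] postbase [ 0.8155 -0.2233  0.006 ]
```

View pics/c3.png

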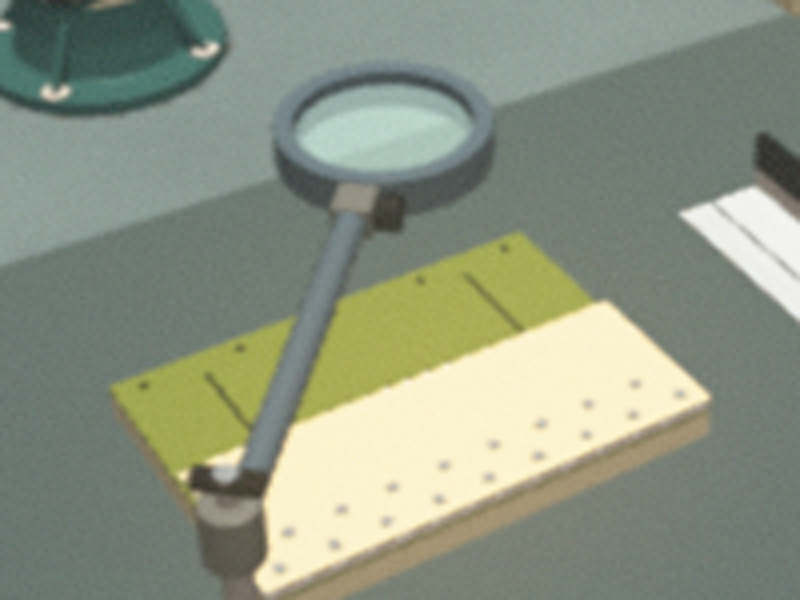

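The angles are the short one at px (170,254), about 121 mm long, and the long one at px (228,245), about 163 mm long. I'm taking the long one: the description gives 160 mm, and the crop agrees. I'll do the magnifier first, approaching its +x/+y side with the fingers shut.

Emit:
{"fn": "send_rows", "kwargs": {
  "rows": [30, -30, 11, 0, 0, 0, 0, 45, -50, 0, 0, 0, 0, 0, 45, -50, 0, 0, 0, 0, 0, 45, -50, 0, 0, 0, 0, 0, 45, -50, 0, 0, 0, 0, 0, 45, -50, 0, 0, 0, 0, 0, 45, -50, 0, 0, 0, 0, 0, 45, -50, 0, 0, 0, 0, 0]
}}

```text
time: 1.3
tool_pos: [0.5605, 0.1396, 0.2166]
ee_rot: [3.141, -0.001, 1.126]
wrist_force: [0.7, 1.9, 0.2]
width: 0.0177
```

Run:
```python
import numpy as np
post=np.array([.814,-.221]); 
prev=np.array([.582,.116])
for th in [135.3]+list(np.arange(140.3,206,4.1)):
    t=np.deg2rad(th); off=.10 if th<140 else .078
    p=post+.33*np.array([np.cos(t),np.sin(t)])-off*np.array([-np.sin(t),np.cos(t)])
    print(round(th,1),p.round(3),((p-prev)*1000).round(0)); prev=p
```

```text
135.3 [0.65  0.082] [ 68. -34.]
140.3 [0.61 0.05] [-40. -32.]
144.4 [0.591 0.035] [-19. -15.]
148.5 [0.573 0.018] [-18. -17.]
152.6 [0.557 0.   ] [-16. -18.]
156.7 [ 0.542 -0.019] [-15. -19.]
160.8 [ 0.528 -0.039] [-14. -20.]
164.9 [ 0.516 -0.06 ] [-12. -21.]
169.0 [ 0.505 -0.081] [-11. -22.]
173.1 [ 0.496 -0.104] [ -9. -22.]
177.2 [ 0.488 -0.127] [ -8. -23.]
181.3 [ 0.482 -0.151] [ -6. -24.]
185.4 [ 0.478 -0.174] [ -4. -24.]
189.5 [ 0.476 -0.199] [ -2. -24.]
193.6 [ 0.475 -0.223] [ -1. -24.]
197.7 [ 0.476 -0.247] [  1. -24.]
201.8 [ 0.479 -0.271] [  3. -24.]
205.9 [ 0.483 -0.295] [  4. -24.]
```

Emit:
{"fn": "send_rows", "kwargs": {
  "rows": [34, -17, 0, 0, 0, 0, 0, 34, -17, 0, 0, 0, 0, 0, 0, 0, 0, 0, 0, 0, 0, -20, -16, 0, 0, 0, 0, 0, -20, -16, 0, 0, 0, 0, 0, -19, -15, 0, 0, 0, 0, 0, -18, -17, 0, 0, 0, 0, 0, -16, -18, 0, 0, 0, 0, 0]
}}

```text
time: 2.3
tool_pos: [0.5329, 0.0267, 0.2168]
ee_rot: [-3.141, -0.002, 1.128]
wrist_force: [1.0, 1.3, -0.1]
width: 0.0005
```

Emit:
{"fn": "send_rows", "kwargs": {
  "rows": [-15, -19, 0, 0, 0, 0, 0, -14, -20, 0, 0, 0, 0, 0, -12, -21, 0, 0, 0, 0, 0, -11, -22, 0, 0, 0, 0, 0, -9, -22, 0, 0, 0, 0, 0, -8, -23, 0, 0, 0, 0, 0, -6, -24, 0, 0, 0, 0, 0, -4, -24, 0, 0, 0, 0, 0]
}}

```text
time: 3.3
tool_pos: [0.4527, -0.148, 0.2166]
ee_rot: [-3.137, -0.001, 1.127]
wrist_force: [-4.5, 1.9, 2.1]
width: 0.0005
```

Run:
```python
from bench import *
from h import *
s=snapshot("top");cv2.imwrite("pics/top1.png",s["color"][:,:,::-1])
```

```text
(no output)
```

View pics/top1.png

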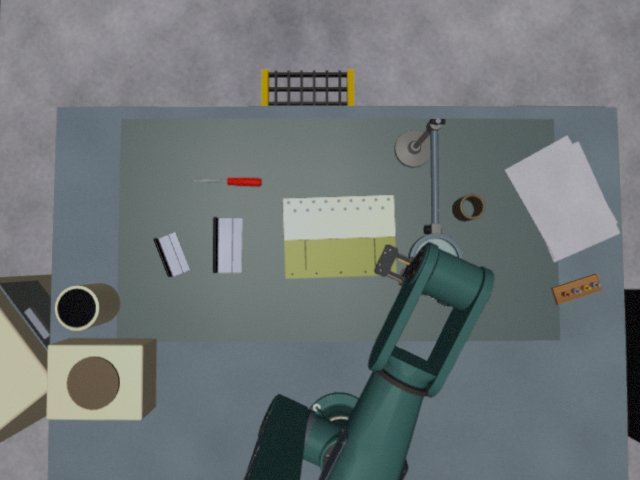

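Head is swung to about px (436,248). The rows over 62.5 mm were clipped, so I'm about 25 mm off my plan and will push on from the measured pose.

Emit:
{"fn": "send_rows", "kwargs": {
  "rows": [2, -20, 0, 0, 0, 0, 0, 3, -20, 0, 0, 0, 0, 0, 4, -20, 0, 0, 0, 0, 0, 5, -20, 0, 0, 0, 0, 0, 5, -20, 0, 0, 0, 0, 0, 6, -20, 0, 0, 0, 0, 0, 6, -20, 0, 0, 0, 0, 0, -10, 30, 0, 0, 0, 0, 0]
}}

```text
time: 4.35
tool_pos: [0.4777, -0.2631, 0.2153]
ee_rot: [3.141, 0.001, 1.122]
wrist_force: [-0.8, 0.3, 1.4]
width: 0.0006
```

Emit:
{"fn": "send_rows", "kwargs": {
  "rows": [0, 60, 0, 0, 0, -10.5, 0, 0, 60, 0, 0, 0, -10.5, 1, 0, 60, 0, 0, 0, -10.5, 1, 0, 60, 0, 0, 0, -10.5, 1, 0, 60, 0, 0, 0, -10.5, 1, 0, 60, 0, 0, 0, -10.5, 1, 0, 60, 0, 0, 0, -10.5, 1, 0, 60, 0, 0, 0, -10.5, 1]
}}

```text
time: 5.35
tool_pos: [0.4805, 0.1825, 0.2173]
ee_rot: [-3.14, -0.004, -0.225]
wrist_force: [0.8, -0.0, -0.5]
width: 0.0672
```

Run:
```python
from bench import *
from h import *
np.set_printoptions(precision=4,suppress=True)
s=snapshot("top");np.save("top2.npy",s["color"]);cv2.imwrite("pics/top2.png",s["color"][:,:,::-1])
s=snapshot("scene");np.save("scene2.npy",s["color"]);cv2.imwrite("pics/scene2.png",s["color"][:,:,::-1])
```

```text
(no output)
```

View pics/top2.png

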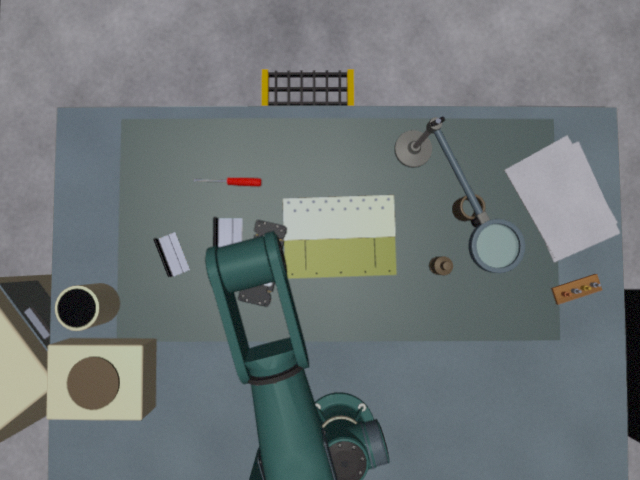

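View pics/scene2.png

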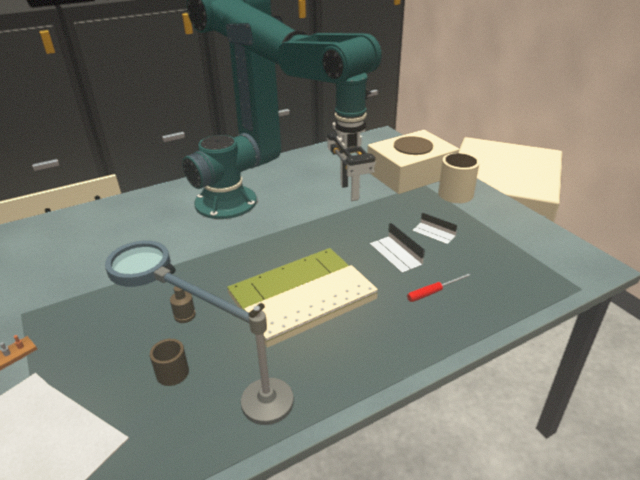

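Run:
```python
from bench import *
from h import *
np.set_printoptions(precision=4,suppress=True)
s=snapshot("top");c=cam(s)
f=lambda x,y:((x+.5)/6+140-.5,(y+.5)/6+200-.5)
print("edge",p2w(c,[f(614,108),f(610,437)],.003))
print("scribe",p2w(c,[f(556,108),f(551,437)],.003))
print("trim",p2w(c,[f(454,100),f(452,437)],.052))
im=s["color"]; crop(im,270,185,410,290,5,"pics/c4.png")
```

```text
edge [[0.6106 0.2822 0.003 ]
 [0.4498 0.283  0.003 ]]
scribe [[0.6106 0.3107 0.003 ]
 [0.4498 0.3118 0.003 ]]
trim [[0.6097 0.3498 0.052 ]
 [0.4511 0.3491 0.052 ]]
```

View pics/c4.png

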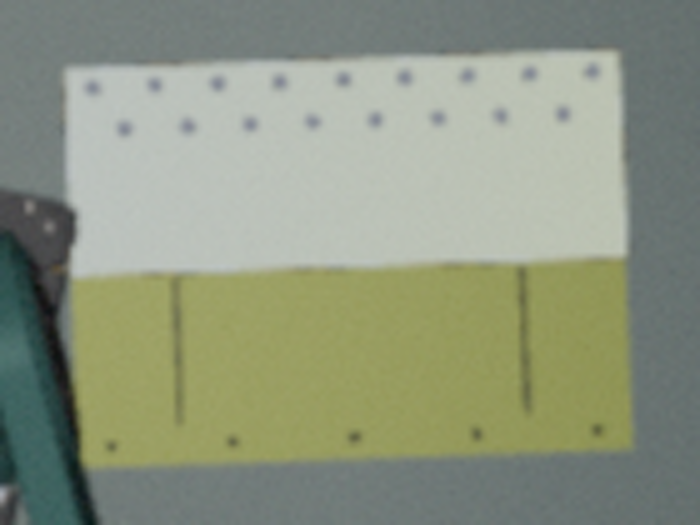

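Run:
```python
from bench import *
from h import *
np.set_printoptions(precision=4,suppress=True)
s=snapshot("top");c=cam(s)
f=lambda x,y:((x+.5)/5+270-.5,(y+.5)/5+185-.5)
L=p2w(c,[f(74,277),f(627,258)],.034);print("lip",L,"yaw",np.rad2deg(np.arctan2(-(L[0]-L[1])[0],(L[0]-L[1])[1])),L.mean(0))
M=p2w(c,[f(176,277),f(181,424),f(521,267),f(528,410)],.024);print("marks",M)
for a in(0,2):d=M[a]-M[a+1];print("markyaw",np.rad2deg(np.arctan2(d[1],d[0])))
C=p2w(c,[f(84,468),f(633,451)],.024);print("nearcorners",C,C.mean(0),np.rad2deg(np.arctan2(-(C[0]-C[1])[0],(C[0]-C[1])[1])))
D=p2w(c,[f(66,67),f(619,51)],.034);print("far",D,D.mean(0),np.rad2deg(np.arctan2(-(D[0]-D[1])[0],(D[0]-D[1])[1])))
```

```text
lip [[ 0.5431  0.1551  0.034 ]
 [ 0.5537 -0.1616  0.034 ]] yaw 1.9175506898208996 [ 0.5484 -0.0033  0.034 ]
marks [[ 0.5435  0.0969  0.024 ]
 [ 0.4589  0.094   0.024 ]
 [ 0.5491 -0.1022  0.024 ]
 [ 0.4667 -0.1056  0.024 ]]
markyaw 1.949834965961639
markyaw 2.359371828743005
nearcorners [[ 0.4337  0.1497  0.024 ]
 [ 0.4431 -0.1658  0.024 ]] [ 0.4384 -0.0081  0.024 ] 1.6942228660700167
far [[ 0.6639  0.16    0.034 ]
 [ 0.673  -0.1583  0.034 ]] [0.6685 0.0008 0.034 ] 1.63742329353227
```

Emit:
{"fn": "send_rows", "kwargs": {
  "rows": [7, 21, 0, 0, 0, -9.6, 1, 7, 21, 0, 0, 0, -9.6, 1, 7, 21, -10, 0, 0, -9.6, 1, 7, 21, -15, 0, 0, -9.6, 1, 7, 21, -15, 0, 0, -9.6, 1, 7, 21, -15, 0, 0, -9.6, 1, 7, 21, -15, 0, 0, -9.6, 1, 0, 21, -17, 0, 0, -9.6, 1]
}}

```text
time: 6.55
tool_pos: [0.5301, 0.3474, 0.1294]
ee_rot: [-3.14, 0.0, -1.567]
wrist_force: [-0.5, -0.0, 0.3]
width: 0.0939
```

Run:
```python
from bench import *
from h import *
np.set_printoptions(precision=4,suppress=True)
o=get_obs();print(o["tool_pos"],np.rad2deg(o["ee_rot"]))
s=snapshot("wrist");cv2.imwrite("pics/w3.png",s["color"][:,:,::-1]);c=cam(s,o)
print(w2p(c,[[.53,.351,.052],[.45,.351,.052],[.61,.351,.052],[.61,.2825,.003],[.45,.2825,.003]]))
```

```text
[0.5301 0.3474 0.1294] [-179.8817    0.0087  -89.7932]
[[317.0589 246.1887]
 [317.0154 335.3305]
 [317.1069 142.2967]
 [395.3994 143.4411]
 [385.7584 309.0437]]
```

View pics/w3.png

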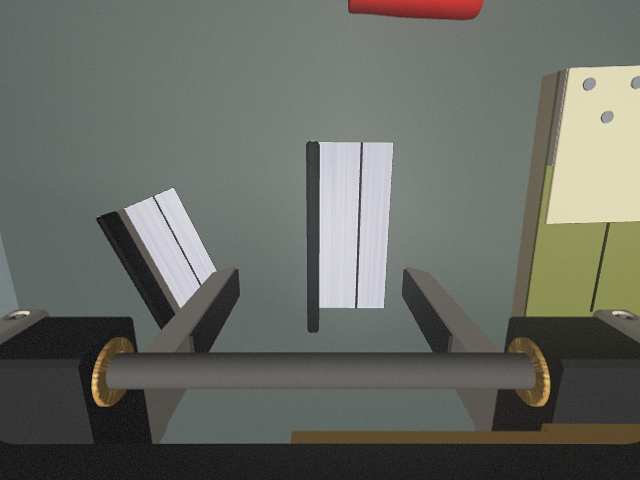

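Run:
```python
from bench import *
from h import *
np.set_printoptions(precision=4,suppress=True)
o=get_obs()
s=snapshot("wrist");np.save("w3.npy",s["color"]);c=cam(s,o)
print(p2w(c,[(313,141.5),(313,332)],.052))
print(p2w(c,[(393,142.5),(385,308)],.003))
print(p2w(c,[(361.5,142.5),(357,308)],.003))
```

```text
[[0.6081 0.3557 0.052 ]
 [0.4526 0.3563 0.052 ]]
[[0.608  0.2872 0.003 ]
 [0.4499 0.2859 0.003 ]]
[[0.608  0.3146 0.003 ]
 [0.4499 0.3137 0.003 ]]
```

Emit:
{"fn": "send_rows", "kwargs": {
  "rows": [0, 3, -20, 0, 0, 0, 1, 0, 3, -20, 0, 0, 0, 1, 0, 0, -20, 0, 0, 0, 1, 0, 0, -20, 0, 0, 0, 1, 0, 0, -15, 0, 0, 0, 1, 0, 0, -10, 0, 0, 0, 1, 0, 0, -8, 0, 0, 0, 1, 0, 0, 0, 0, 0, 0, 1]
}}

```text
time: 7.65
tool_pos: [0.5274, 0.3546, 0.0161]
ee_rot: [3.141, -0.0, -1.559]
wrist_force: [-0.5, -0.7, 0.8]
width: 0.0939
```

Emit:
{"fn": "send_rows", "kwargs": {
  "rows": [0, 0, 0, 0, 0, 0, 0, 0, 0, 0, 0, 0, 0, 0, 0, 0, 0, 0, 0, 0, 0, 0, 0, 0, 0, 0, 0, 0, 0, 0, 0, 0, 0, 0, 0, 0, 0, 0, 0, 0, 0, 0, 0, 0, 0, 0, 0, 0, 0, 0, 0, 0, 0, 0, 0, 0]
}}

```text
time: 8.65
tool_pos: [0.5276, 0.3547, 0.0166]
ee_rot: [3.142, -0.0, -1.56]
wrist_force: [0.2, -0.0, 0.3]
width: 0.0175
```

Run:
```python
from bench import *
from h import *
np.set_printoptions(precision=4,suppress=True)
o=get_obs();print(o["tool_pos"],np.rad2deg(o["ee_rot"]),o["wrist_force"],o["width"])
s=snapshot("wrist");cv2.imwrite("pics/w4.png",s["color"][:,:,::-1]);c=cam(s,o)
```

```text
[0.5276 0.3547 0.0166] [179.9972  -0.0067 -89.3535] [ 0.1933 -0.0242  0.3423] 0.01752645191277488
```

View pics/w4.png

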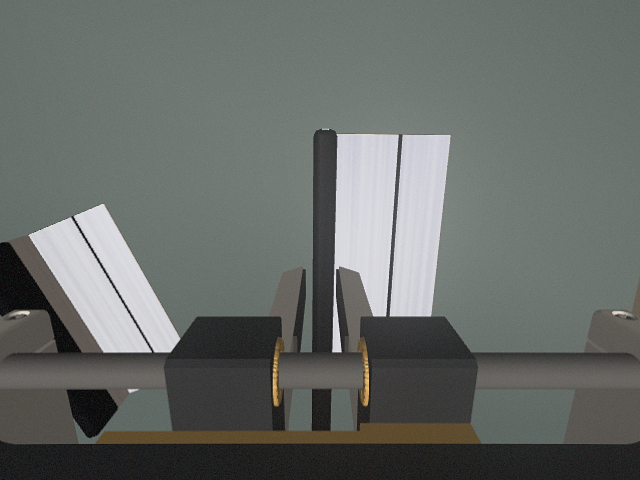

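Emit:
{"fn": "send_rows", "kwargs": {
  "rows": [0, 0, 0, 0, 0, 0, 0, 0, 0, 0, 0, 0, 0, 0, 0, 0, 0, 0, 0, 0, 0, 0, 0, 0, 0, 0, 0, 0, 0, 0, 0, 0, 0, 0, 0, 0, 5, 0, 0, 0, 0, 0, 0, 20, 0, 0, 0, 0, 0, 0, 30, 0, 0, 0, 0]
}}

```text
invalid input
```

Run:
```python
from bench import *
from h import *
np.set_printoptions(precision=4,suppress=True)
o=get_obs();print(o["tool_pos"],np.rad2deg(o["ee_rot"]),o["wrist_force"],o["width"])
s=snapshot("wrist");cv2.imwrite("pics/w5.png",s["color"][:,:,::-1]);c=cam(s,o)
```

```text
[0.5276 0.3547 0.0166] [179.9988  -0.006  -89.3588] [-0.7142 -0.3776 -0.2788] 0.013519856241117846
```

View pics/w5.png

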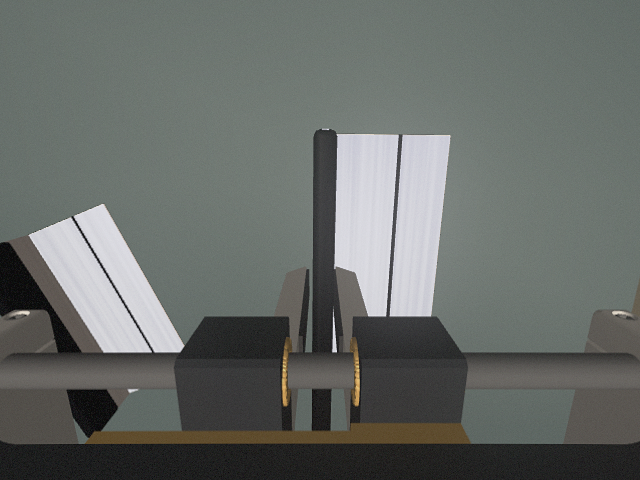

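I sent 7 rows instead of 8. Resending.

Emit:
{"fn": "send_rows", "kwargs": {
  "rows": [0, 0, 0, 0, 0, 0, 0, 0, 0, 0, 0, 0, 0, 0, 0, 0, 0, 0, 0, 0, 0, 0, 0, 0, 0, 0, 0, 0, 0, 0, 0, 0, 0, 0, 0, 0, 0, 5, 0, 0, 0, 0, 0, 0, 20, 0, 0, 0, 0, 0, 0, 40, 0, 0, 0, 0]
}}

```text
time: 9.75
tool_pos: [0.5262, 0.3542, 0.0809]
ee_rot: [3.138, -0.002, -1.559]
wrist_force: [0.0, 0.5, -1.8]
width: 0.0099
```

Run:
```python
from bench import *
from h import *
np.set_printoptions(precision=4,suppress=True)
o=get_obs();print(o["tool_pos"],np.rad2deg(o["ee_rot"]),o["wrist_force"],o["width"])
s=snapshot("wrist");cv2.imwrite("pics/w6.png",s["color"][:,:,::-1]);c=cam(s,o)
```

```text
[0.5262 0.3542 0.0809] [179.7694  -0.111  -89.3516] [ 0.0194  0.4662 -1.7606] 0.009944450655678528
```

View pics/w6.png

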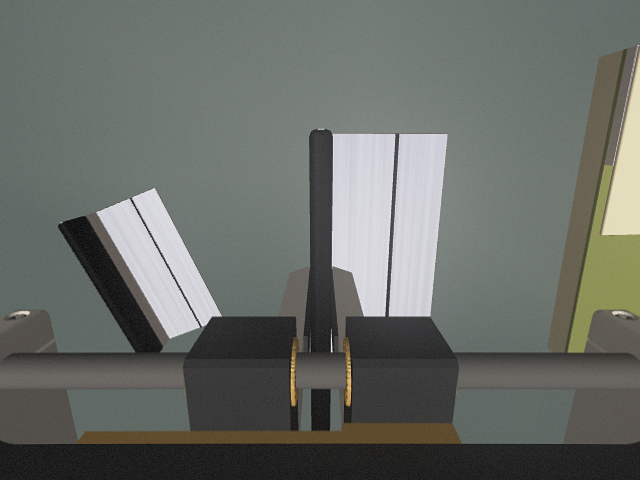

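Run:
```python
from bench import *
from h import *
np.set_printoptions(precision=4,suppress=True)
o=get_obs();s=snapshot("wrist");c=cam(s,o);np.save("w6.npy",s["color"])
Rt=R.from_euler("xyz",o["ee_rot"]).as_matrix()
T=lambda P:(P-o["tool_pos"])@Rt
u=o["tool_pos"][2]-.0166
print("trim end",T(p2w(c,[(321,128.5)],u+.052)))
print("flange far corner, near",T(p2w(c,[(447.5,134),(432.5,310)],u+.003)))
print("scribe",T(p2w(c,[(397.5,134),(388,310)],u+.003)))
```

```text
trim end [[-0.0007 -0.0837 -0.0347]]
flange far corner, near [[ 0.0693 -0.0832  0.014 ]
 [ 0.0698  0.0232  0.0131]]
scribe [[ 0.0417 -0.0833  0.0141]
 [ 0.0418  0.0232  0.0132]]
```

Emit:
{"fn": "send_rows", "kwargs": {
  "rows": [-4, -22, 12, 0, 0, 5.7, 0, -4, -23, 12, 0, 0, 5.7, 0, -4, -23, 0, 0, 0, 5.7, 0, -4, -23, 0, 0, 0, 5.7, 0, -4, -23, 0, 0, 0, 5.7, 0, -4, -23, 0, 0, 0, 5.7, 0, -4, -23, 0, 0, 0, 5.7, 0, -4, -23, 0, 0, 0, 5.7, 0]
}}

```text
time: 10.85
tool_pos: [0.495, 0.171, 0.105]
ee_rot: [3.141, 0.0, -0.76]
wrist_force: [0.4, 0.1, -3.0]
width: 0.01
```

Emit:
{"fn": "send_rows", "kwargs": {
  "rows": [-4, -23, 0, 0, 0, 5.7, 0, -4, -23, 0, 0, 0, 5.7, 0, -4, -23, 0, 0, 0, 5.7, 0, -4, -23, 0, 0, 0, 5.7, 0, -4, -23, 0, 0, 0, 5.7, 0, -4, -23, 0, 0, 0, 5.7, 0, -4, -21, 0, 0, 0, 5.7, 0, -3, -20, 0, 0, 0, 5.7, 0]
}}

```text
time: 11.85
tool_pos: [0.464, -0.0079, 0.1051]
ee_rot: [-3.141, 0.0, 0.035]
wrist_force: [0.2, 1.1, -1.5]
width: 0.0102
```

Run:
```python
from bench import *
from h import *
np.set_printoptions(precision=4,suppress=True)
o=get_obs();print(o["tool_pos"],np.rad2deg(o["ee_rot"]),o["wrist_force"],o["width"])
s=snapshot("wrist");cv2.imwrite("pics/w7.png",s["color"][:,:,::-1]);np.save("w7.npy",s["color"])
s=snapshot("scene");cv2.imwrite("pics/s7.png",s["color"][:,:,::-1]);np.save("s7.npy",s["color"])
```

```text
[ 0.464  -0.0079  0.1051] [-179.9934    0.0171    2.0269] [ 0.2382  1.0612 -1.5282] 0.010210777197387976
```

View pics/w7.png

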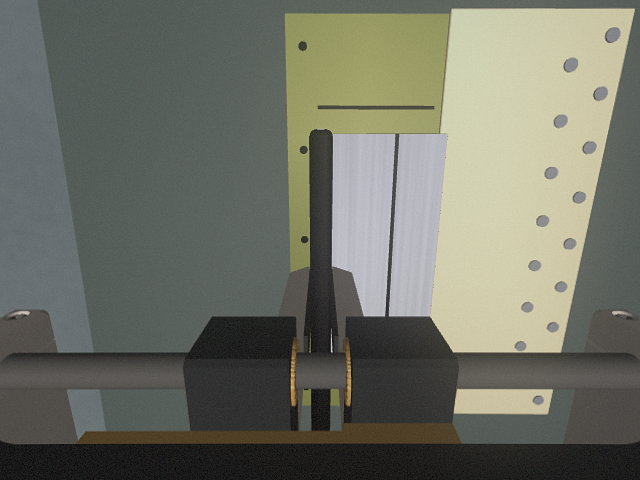

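View pics/s7.png

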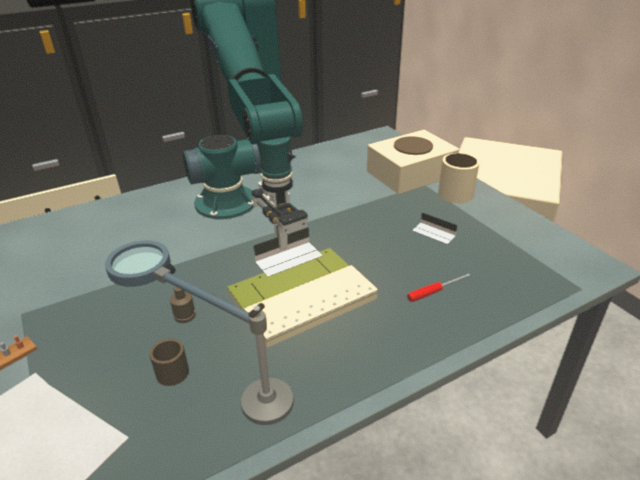

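```bash
cat > an.py <<'E'
import sys
from bench import *
from h import *
np.set_printoptions(precision=4,suppress=True)
E
python3 - <<'E'
from an import *
o=get_obs();s=snapshot("wrist");c=cam(s,o)
Rt=R.from_euler("xyz",o["ee_rot"]).as_matrix()
P=p2w(c,[(451,10),(440.7,130)],.034);print("lip world",P);d=P[0]-P[1];print("yaw",np.rad2deg(np.arctan2(-d[0],d[1])))
M=p2w(c,[(318,107),(434,107)],.024);print("mark",M,np.rad2deg(np.arctan2(*(M[1]-M[0])[1::-1])))
N=p2w(c,[(285.5,14),(290.5,270)],.024);print("near edge",N); d=N[0]-N[1];print("yaw",np.rad2deg(np.arctan2(-d[0],d[1])))
F=p2w(c,[(634,9),(547,414)],.034);print("far edge",F); d=F[0]-F[1];print("yaw",np.rad2deg(np.arctan2(-d[0],d[1])))
u=o["tool_pos"][2]-.0166
print("flange",p2w(c,[(447,134),(433,305)],u+.003),"scribe",p2w(c,[(397.5,134),(388,310)],u+.003))
crop(s["color"],270,0,470,150,4,"pics/c7.png")
E
```

```text
lip world [[0.546  0.1561 0.034 ]
 [0.5485 0.0814 0.034 ]]
yaw 1.933063834021201
mark [[0.4606 0.0954 0.024 ]
 [0.5451 0.0978 0.024 ]] 1.6228902620566223
near edge [[ 0.4368  0.1541  0.024 ]
 [ 0.4412 -0.0318  0.024 ]]
yaw 1.3673903985803235
far edge [[ 0.6649  0.1597  0.034 ]
 [ 0.6736 -0.159   0.034 ]]
yaw 1.5677839025566622
flange [[ 0.5327  0.0762  0.0915]
 [ 0.537  -0.0269  0.0915]] scribe [[ 0.5054  0.0754  0.0915]
 [ 0.5089 -0.0312  0.0915]]
```

View pics/c7.png

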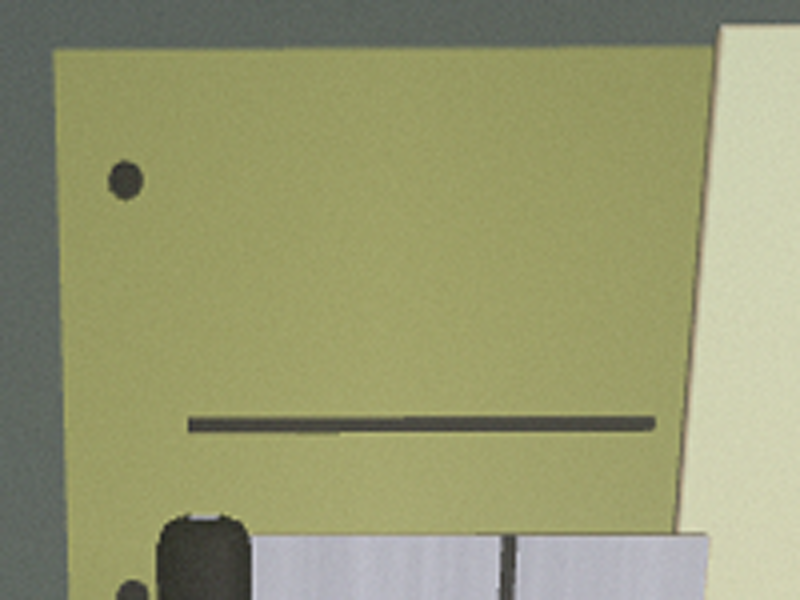

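Emit:
{"fn": "send_rows", "kwargs": {
  "rows": [0, 1, -15, 0, 0, -0.4, 0, 0, 0, -15, 0, 0, 0, 0, 0, 0, -12, 0, 0, 0, 0, 0, 0, -10, 0, 0, 0, 0, 0, 0, -5, 0, 0, 0, 0, 0, 0, -3, 0, 0, 0, 0, 0, 0, 0, 0, 0, 0, 0, 0, 0, 0, 0, 0, 0, 0]
}}

```text
time: 13.0
tool_pos: [0.465, -0.0063, 0.0461]
ee_rot: [3.141, -0.001, 0.025]
wrist_force: [-0.6, 1.0, -2.3]
width: 0.0096
```

Emit:
{"fn": "send_rows", "kwargs": {
  "rows": [0, 0, -1, 0, 0, 0, 0, 0, 0, -1, 0, 0, 0, 0, 0, 0, -1, 0, 0, 0, 0, 0, 0, 0, 0, 0, 0, 0, 0, 0, 0, 0, 0, 0, 0, 0, 0, 0, 0, 0, 0, 0, 0, 0, 0, 0, 0, 0, 0, 0, 0, 0, 0, 0, 0, 0]
}}

```text
time: 14.0
tool_pos: [0.4646, -0.0063, 0.0426]
ee_rot: [-3.142, -0.0, 0.025]
wrist_force: [0.2, 0.1, -2.3]
width: 0.01
```

Emit:
{"fn": "send_rows", "kwargs": {
  "rows": [0, 0, -1, 0, 0, 0, 0, 0, 0, 0, 0, 0, 0, 0, 0, 0, -1, 0, 0, 0, 0, 0, 0, 0, 0, 0, 0, 0, 0, 0, -0.5, 0, 0, 0, 0, 0, 0, 0, 0, 0, 0, 0, 0, 0, 0, 0, 0, 0, 0, 0, 0, 0, 0, 0, 0, 0]
}}

```text
time: 15.0
tool_pos: [0.4646, -0.0063, 0.0405]
ee_rot: [3.142, -0.0, 0.025]
wrist_force: [-2.4, 0.2, 3.3]
width: 0.0096
```

Run:
```python
from an import *
o=get_obs();print(o["tool_pos"],np.rad2deg(o["ee_rot"]),o["wrist_force"],o["wrist_torque"])
s=snapshot("wrist");cv2.imwrite("pics/w8.png",s["color"][:,:,::-1]);c=cam(s,o)
s=snapshot("scene");crop(s["color"],210,190,410,340,4,"pics/s8.png")
```

```text
[ 0.4646 -0.0063  0.0405] [179.995   -0.0151   1.4451] [-2.3527  0.2147  3.3113] [-0.0387  0.4813 -0.0063]
```

View pics/w8.png

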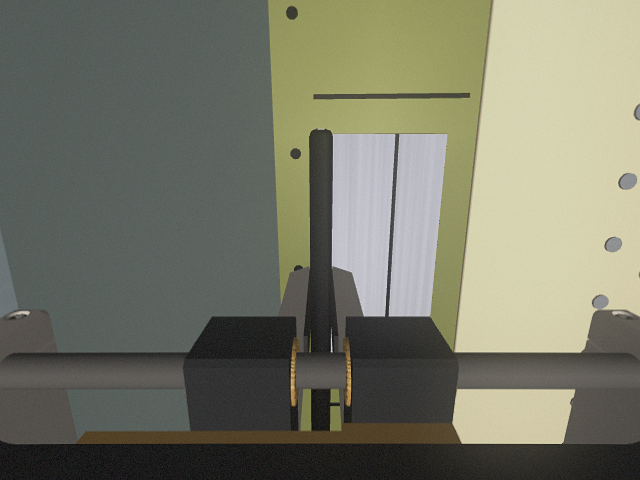

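View pics/s8.png

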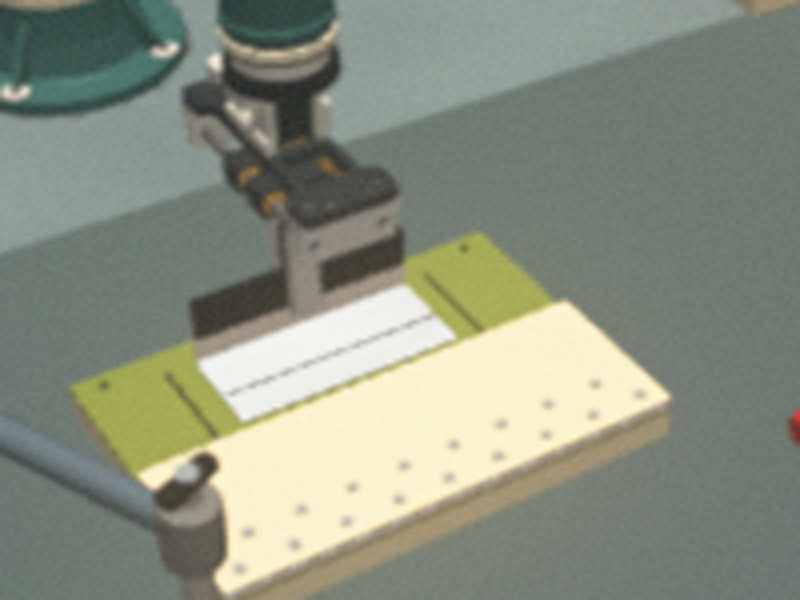

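Run:
```python
from an import *
from scipy.ndimage import gaussian_filter1d
o=get_obs();s=snapshot("wrist");c=cam(s,o);im=s["color"].astype(float)
def line(ch,rows,x0,x1,sign):
    pts=[]
    for r in rows:
        p=gaussian_filter1d(im[r-1:r+2,x0:x1].mean(0)@ch,1.2);g=np.gradient(p)*sign
        k=int(np.argmax(g))
        if 0<k<len(g)-1:
            a,b,d=g[k-1],g[k],g[k+1];k=k+.5*(a-d)/(a-2*b+d)
        pts.append((x0+k,r))
    return np.array(pts)
def fitw(pts,z):
    P=p2w(c,pts,z)
    for _ in range(3):
        q=np.polyfit(P[:,1],P[:,0],1);e=P[:,0]-np.polyval(q,P[:,1]);k=abs(e)<max(.0008,2*e.std());P=P[k]
    return q,e.std(),len(P)
B=np.array([0,0,1.]);G=np.array([0,1.,0])
rows=range(10,310,6)
lp=line(B,rows,450,500,1)   # green->cream: blue rises
q,e,n=fitw(lp,.034);print("lip x@y0",q[1],"yaw",-np.rad2deg(np.arctan(q[0])),e,n)
rf=range(145,310,5)
fe=line(B,rf,420,455,-1);q2,e,n=fitw(fe,.027);print("edge",q2[1],-np.rad2deg(np.arctan(q2[0])),e,n)
sc=[]
for r in rf:
    seg=im[r,378:405].sum(1);w=np.clip(np.median(seg)-seg-60,0,None);sc.append((378+(w*np.arange(len(seg))).sum()/w.sum(),r))
q3,e,n=fitw(np.array(sc),.027);print("scribe",q3[1],-np.rad2deg(np.arctan(q3[0])),e,n)
print("lip-scribe",q[1]-q3[1])
M=p2w(c,[(314,96.5),(469,95.5)],.024);print("mark",M)
print("corner",p2w(c,[(447,134)],.027))
```

```text
lip x@y0 0.5501027421961222 yaw 1.840796161315631 2.1840652162071014e-05 50
edge 0.5354650812010353 1.3358614598224015 2.3951657733521976e-05 33
scribe 0.5078875275150334 1.3422018322533256 4.180116259253739e-05 33
lip-scribe 0.0422152146810888
mark [[0.46   0.096  0.024 ]
 [0.5442 0.0986 0.024 ]]
corner [[0.5337 0.0782 0.027 ]]
```

Emit:
{"fn": "send_rows", "kwargs": {
  "rows": [0, 0, 0, 0, 0, 0.5, 0, 3, 0, 0, 0, 0, 0, 0, 3, 0, 0, 0, 0, 0, 0, 3, 0.2, 0, 0, 0, 0, 0, 3, 0.2, 0, 0, 0, 0, 0, 3, 0, 0, 0, 0, 0, 0, 3, 0, 0, 0, 0, 0, 0, 0, 0, 0, 0, 0, 0]
}}

```text
invalid input
```

Run:
```python
from an import *
o=get_obs();print(o["tool_pos"],np.rad2deg(o["ee_rot"]),o["wrist_force"],o["wrist_torque"])
s=snapshot("wrist");cv2.imwrite("pics/w9.png",s["color"][:,:,::-1]);c=cam(s,o)
s=snapshot("scene");crop(s["color"],210,190,410,340,4,"pics/s9.png")
```

```text
[ 0.4646 -0.0063  0.0405] [179.9969  -0.0133   1.4451] [-2.3079  0.8957  5.4555] [-0.0513  0.6237  0.0217]
```

View pics/w9.png

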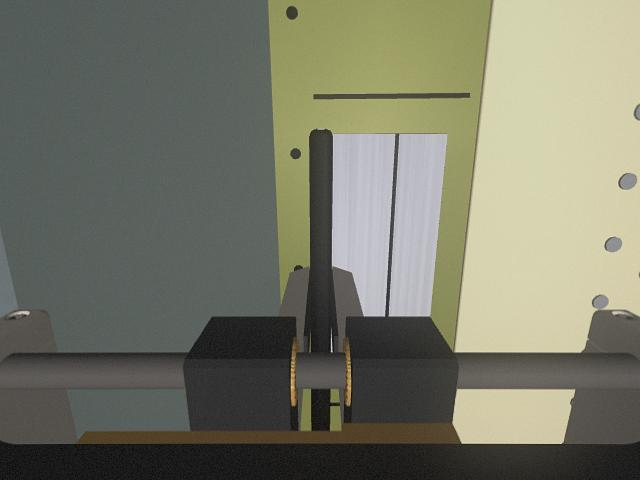

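View pics/s9.png

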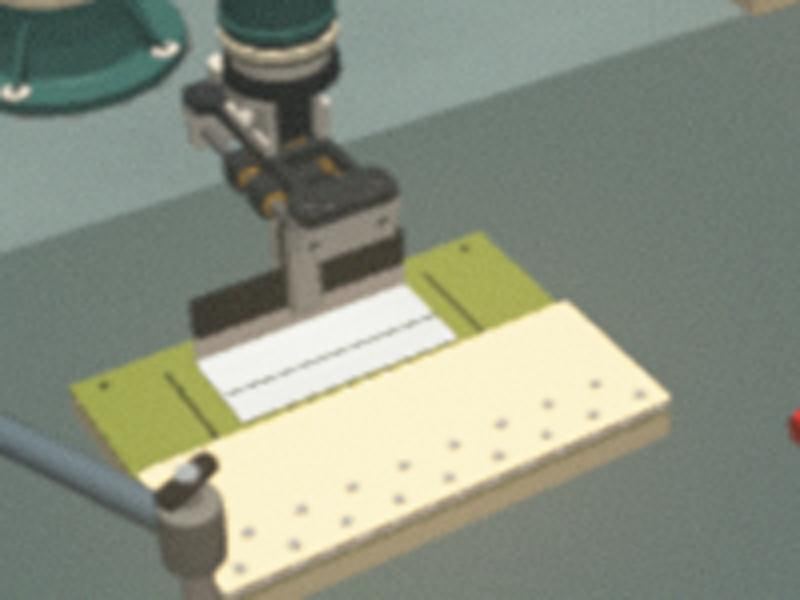

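The call was short one number and was refused. Resending.

Emit:
{"fn": "send_rows", "kwargs": {
  "rows": [0, 0, 0.3, 0, 0, 0.5, 0, 3, 0, 0, 0, 0, 0, 0, 3, 0, 0, 0, 0, 0, 0, 3, 0.2, 0, 0, 0, 0, 0, 3, 0.2, 0, 0, 0, 0, 0, 3, 0, 0, 0, 0, 0, 0, 3, 0, 0, 0, 0, 0, 0, 0, 0, 0, 0, 0, 0, 0]
}}

```text
time: 16.25
tool_pos: [0.4828, -0.006, 0.0406]
ee_rot: [3.141, -0.0, 0.034]
wrist_force: [-1.9, -0.1, 4.9]
width: 0.0096
```

Run:
```python
from an import *
o=get_obs();print(o["tool_pos"],np.rad2deg(o["ee_rot"]),o["wrist_force"],o["wrist_torque"])
s=snapshot("wrist");cv2.imwrite("pics/w9.png",s["color"][:,:,::-1]);c=cam(s,o)
s=snapshot("scene");crop(s["color"],210,190,410,340,4,"pics/s9.png")
```

```text
[ 0.4828 -0.006   0.0406] [179.9889  -0.0146   1.9492] [-1.8778 -0.1175  4.8663] [-0.1118  0.5081  0.0471]
```

View pics/w9.png

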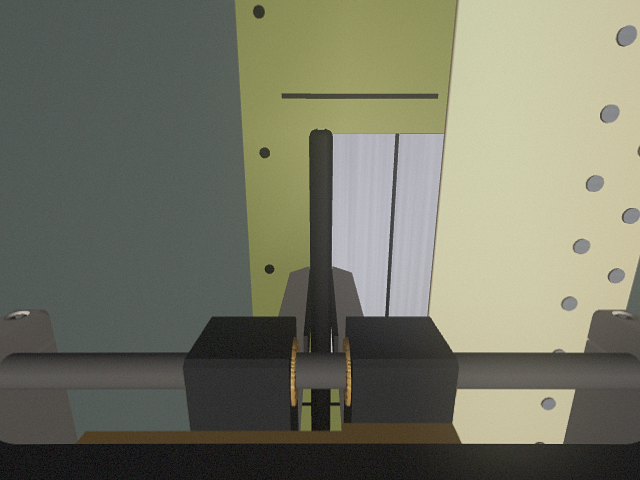

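View pics/s9.png

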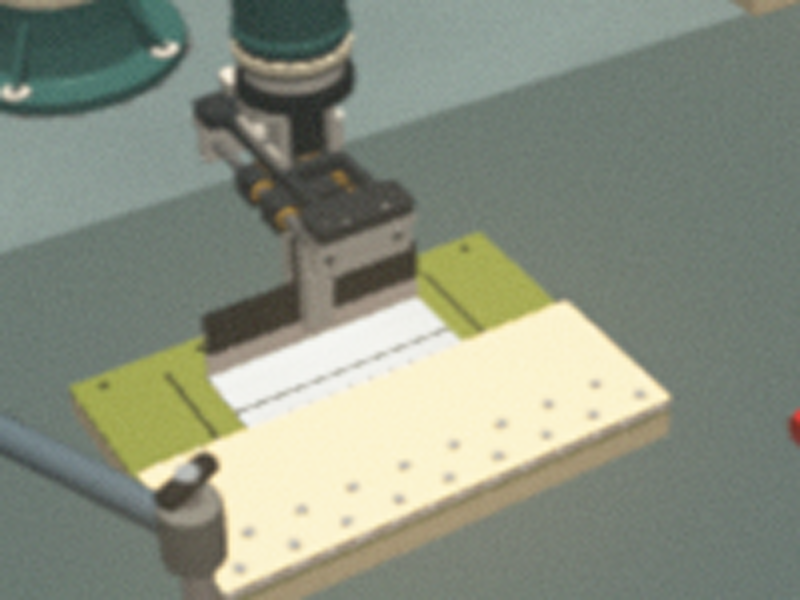

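Emit:
{"fn": "send_rows", "kwargs": {
  "rows": [3, 0.1, 0, 0, 0, 0, 0, 3, 0.1, 0, 0, 0, 0, 0, 3, 0.1, 0, 0, 0, 0, 0, 3, 0.1, 0, 0, 0, 0, 0, 3, 0.1, 0, 0, 0, 0, 0, 3, 0.1, 0, 0, 0, 0, 0, 2, 0.1, 0, 0, 0, 0, 0, 0, 0, 0, 0, 0, 0, 0]
}}

```text
time: 17.35
tool_pos: [0.5025, -0.0052, 0.0406]
ee_rot: [3.141, 0.0, 0.034]
wrist_force: [-3.2, -0.1, 5.2]
width: 0.0096
```

```bash
cat > fit.py <<'E'
from an import *
from scipy.ndimage import gaussian_filter1d
o=get_obs();print(o["tool_pos"],np.rad2deg(o["ee_rot"]),o["wrist_force"],o["wrist_torque"],o["width"])
s=snapshot("wrist");c=cam(s,o);im=s["color"].astype(float)
cv2.imwrite(sys.argv[1],s["color"][:,:,::-1]);crop(s["color"],300,60,480,320,2.3,sys.argv[1].replace(".png","c.png"))
def w2row(P): return w2p(c,P)
def fitw(pts,z):
    P=p2w(c,pts,z)
    for _ in range(4):
        q=np.polyfit(P[:,1],P[:,0],1);e=P[:,0]-np.polyval(q,P[:,1]);k=abs(e)<max(.0004,2*e.std());P=P[k]
    return q,e.std(),len(P)
# predicted lip px per row
lx=.5501;yaw=np.deg2rad(1.84)
def col(x0,r,z):
    ys=np.linspace(-.05,.2,400);q=w2p(c,np.c_[x0-ys*np.tan(yaw),ys,0*ys+z]);i=np.argsort(q[:,1]);return np.interp(r,q[i,1],q[i,0])
lp=[]
for r in list(range(10,90,4))+list(range(100,132,4)):
    u=int(col(lx,r,.034));x0,x1=u-14,u+14
    g=np.gradient(gaussian_filter1d(im[r-1:r+2,x0:x1,2].mean(0),1.2));k=int(np.argmax(g[2:-2]))+2
    a,b,d=g[k-1:k+2];lp.append((x0+k+.5*(a-d)/(a-2*b+d),r))
q,e,n=fitw(np.array(lp),.034);print("lip x@0",q[1],"yaw",-np.rad2deg(np.arctan(q[0])),e,n)
rf=range(140,310,5);sc=[]
xs=o["tool_pos"][0]+.0434
for r in rf:
    u=int(col(xs,r,.027));seg=im[r,u-12:u+13].sum(1);w=np.clip(np.median(seg)-seg-60,0,None)
    if w.sum()>0: sc.append((u-12+(w*np.arange(len(seg))).sum()/w.sum(),r))
if len(sc)>5:
    q3,e,n=fitw(np.array(sc),.027);print("scribe x@0",q3[1],-np.rad2deg(np.arctan(q3[0])),e,n)
    for y in(-.086,-.006,.074):print("gap@",y,np.polyval(q,y)-np.polyval(q3,y))
E
python3 fit.py pics/w10.png
```

```text
[ 0.5025 -0.0052  0.0406] [179.9896   0.0084   1.9482] [-3.2314 -0.057   5.2239] [-0.0545  0.6057 -0.0161] 0.009649840186464958
lip x@0 0.5504779664574844 yaw 1.9087273902951756 1.5210720676440003e-05 28
scribe x@0 0.5466303217595981 1.807240691547622 0.00010498158268099639 34
gap@ -0.086 0.00400013486135764
gap@ -0.006 0.0038582835465005294
gap@ 0.074 0.0037164322316434184
```

View pics/w10c.png

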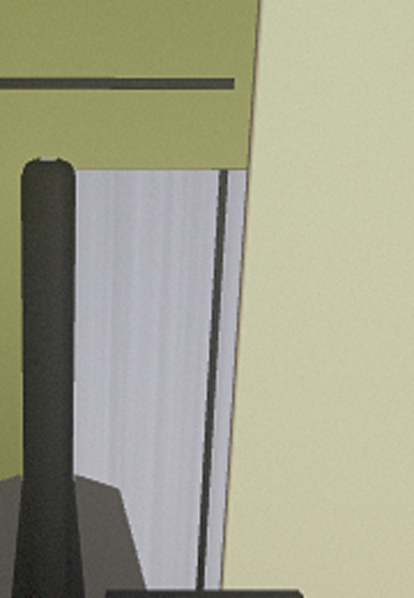

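Emit:
{"fn": "send_rows", "kwargs": {
  "rows": [1, 0, 0, 0, 0, 0.05, 0, 1, 0.1, 0, 0, 0, 0, 0, 1, 0, 0, 0, 0, 0, 0, 0.7, 0, 0, 0, 0, 0, 0, 0, 0, 0, 0, 0, 0, 0, 0, 0, 0, 0, 0, 0, 0, 0, 0, 0, 0, 0, 0, 0, 0, 0, 0, 0, 0, 0, 0]
}}

```text
time: 18.4
tool_pos: [0.5059, -0.0051, 0.0406]
ee_rot: [3.141, 0.001, 0.035]
wrist_force: [-3.3, -0.4, 5.8]
width: 0.01
```

```bash
python3 fit.py pics/w11.png
```

```text
[ 0.5059 -0.0051  0.0406] [179.9919   0.0318   1.9984] [-3.299  -0.3942  5.8486] [-0.0796  0.6807  0.0387] 0.00998467442126362
lip x@0 0.5505010279789596 yaw 1.9214123078645176 1.7454357323666098e-05 28
scribe x@0 0.5495142374181118 1.9090145992649425 5.404507716754332e-05 34
gap@ -0.086 0.0010054201206912694
gap@ -0.006 0.000988090297581068
gap@ 0.074 0.0009707604744708664
```

View pics/w11c.png

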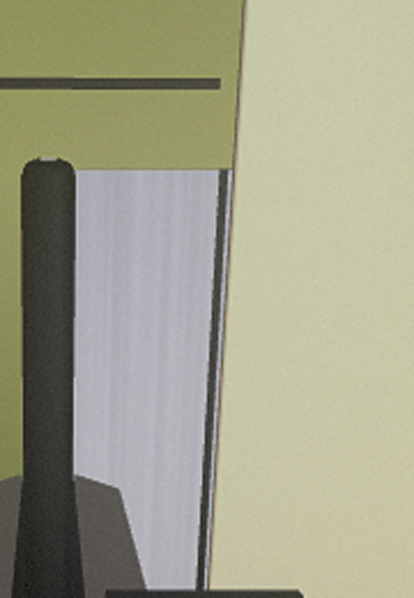

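Emit:
{"fn": "send_rows", "kwargs": {
  "rows": [0.5, 0, 0, 0, 0, 0, 0, 0.5, 0, 0, 0, 0, 0, 0, 0, 0, 0, 0, 0, 0, 0, 0, 0, -0.3, 0, 0, 0, 0, 0, 0, 0, 0, 0, 0, 0, 0, 0, -0.3, 0, 0, 0, 0, 0, 0, 0, 0, 0, 0, 0, 0, 0, 0, 0, 0, 0, 0]
}}

```text
time: 19.45
tool_pos: [0.5069, -0.0051, 0.0405]
ee_rot: [3.141, 0.001, 0.035]
wrist_force: [-5.0, 0.9, 8.1]
width: 0.0099
```

```bash
python3 fit.py pics/w12.png
python3 - <<'E'
from h import *
im=cv2.imread("pics/w12.png")[:,:,::-1];crop(im,370,120,430,320,3,"pics/w12d.png")
E
```

```text
[ 0.5069 -0.0051  0.0405] [179.9917   0.0354   1.9995] [-5.005   0.9256  8.0896] [-0.0369  0.9981 -0.0777] 0.00986214527595998
lip x@0 0.5504459776091094 yaw 1.9086045437165866 2.2838213798329406e-05 28
scribe x@0 0.5502591570780062 1.8998104658147372 3.801557214430916e-05 34
gap@ -0.086 0.00020003488440889505
gap@ -0.006 0.00018774246272923456
gap@ 0.074 0.00017545004104946305
```

View pics/w12d.png

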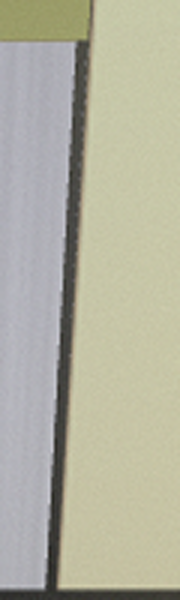

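Emit:
{"fn": "send_rows", "kwargs": {
  "rows": [0.2, 0, -0.5, 0, 0, 0, 0, 0, 0, 0, 0, 0, 0, 0, 0, 0, -0.5, 0, 0, 0, 0, 0, 0, 0, 0, 0, 0, 0, 0, 0, -0.5, 0, 0, 0, 0, 0, 0, 0, 0, 0, 0, 0, 0, 0, 0, 0, 0, 0, 0, 0, 0, 0, 0, 0, 0, 0]
}}

```text
time: 20.5
tool_pos: [0.5069, -0.0051, 0.0405]
ee_rot: [3.141, 0.001, 0.035]
wrist_force: [-8.6, -0.2, 15.0]
width: 0.0096
```

```bash
python3 fit.py pics/w13.png
```

```text
[ 0.5069 -0.0051  0.0405] [179.9864   0.0465   2.0038] [-8.6007 -0.2205 14.9988] [-0.0777  1.5832  0.0165] 0.00964000459216974
lip x@0 0.5504574583541989 yaw 1.9077578599486016 2.020669862448103e-05 28
scribe x@0 0.5502750725047124 1.8929403264164073 4.1763706726328236e-05 34
gap@ -0.086 0.0002046512024004299
gap@ -0.006 0.00018393924620141444
gap@ 0.074 0.000163227290002399
```

Emit:
{"fn": "send_rows", "kwargs": {
  "rows": [-0.3, 0, -0.3, 0, 0.15, 0, 0, 0, 0, 0, 0, 0, 0, 0, -0.2, 0, -0.3, 0, 0.15, 0, 0, 0, 0, 0, 0, 0, 0, 0, 0, 0, 0, 0, 0, 0, 0, 0, 0, 0, 0, 0, 0, 0, 0, 0, 0, 0, 0, 0, 0, 0, 0, 0, 0, 0, 0, 0]
}}

```text
time: 21.55
tool_pos: [0.5068, -0.0051, 0.0405]
ee_rot: [3.141, 0.005, 0.035]
wrist_force: [-9.6, 0.5, 17.3]
width: 0.0097
```

```bash
python3 fit.py pics/w14.png
python3 - <<'E'
from an import *
s=snapshot("scene");crop(s["color"],210,190,410,340,4,"pics/s14.png");cv2.imwrite("pics/s14f.png",s["color"][:,:,::-1])
s=snapshot("top");cv2.imwrite("pics/t14.png",s["color"][:,:,::-1])
im=cv2.imread("pics/w14.png")[:,:,::-1];crop(im,370,0,470,320,1.8,"pics/w14d.png")
E
```

```text
[ 0.5068 -0.0051  0.0405] [179.9917   0.2746   2.0019] [-9.6164  0.496  17.3009] [ 0.02    1.3844 -0.0078] 0.009748789672654242
lip x@0 0.5504898123022745 yaw 1.9252433743707067 1.8807585141166082e-05 28
scribe x@0 0.5502572917214117 1.8744062949443465 4.406442058512267e-05 34
gap@ -0.086 0.00030891014280109985
gap@ -0.006 0.00023785008518406592
gap@ 0.074 0.00016679002756703198
```

View pics/s14.png

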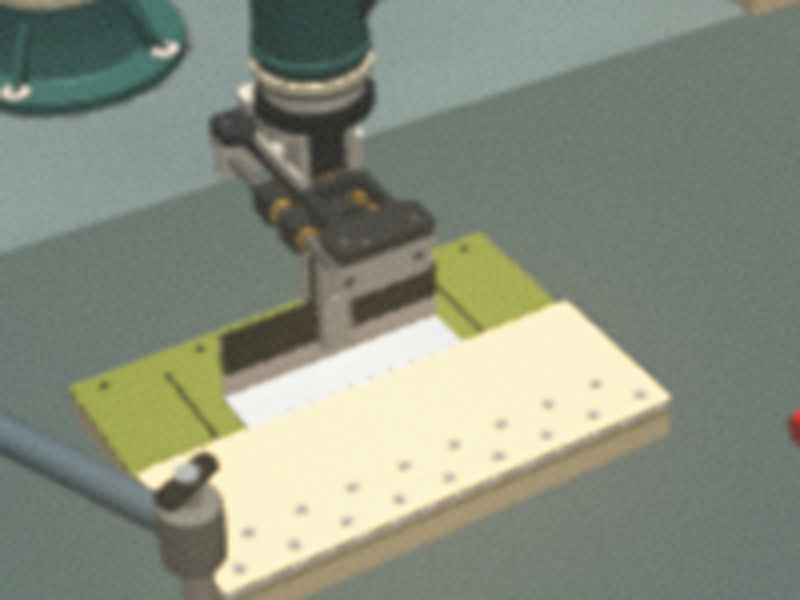

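View pics/w14.png

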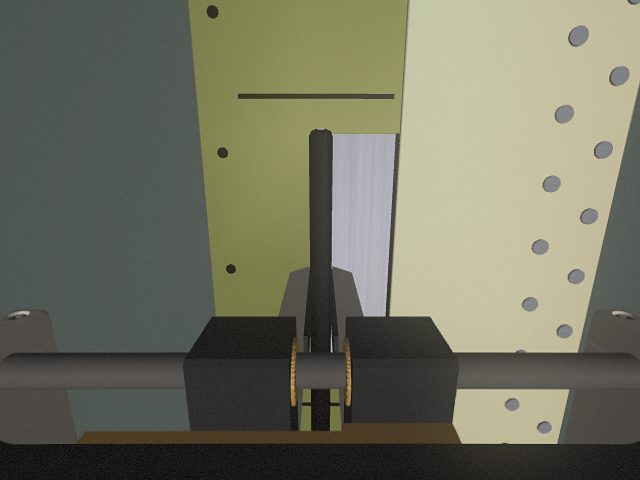

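View pics/t14.png

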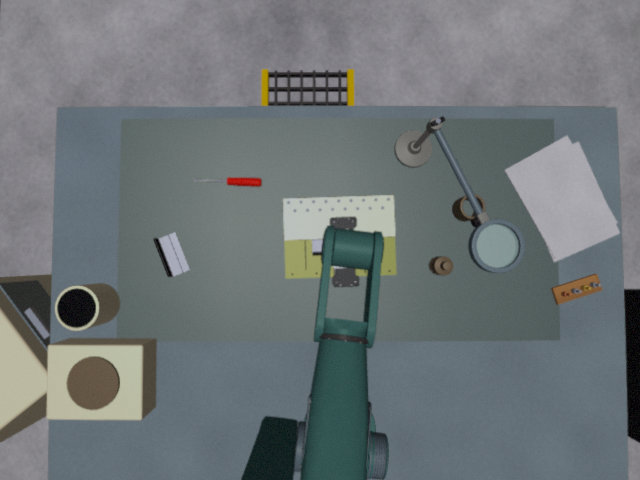

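Run:
```python
from an import *
o=get_obs();s=snapshot("wrist");c=cam(s,o)
m=p2w(c,[(238,96.5),(394,96.5)],.024);k=p2w(c,[(398,133.5),(336,133.5)],.027);print(m,k)
yaw=np.deg2rad(1.92)
f=lambda p:-np.sin(yaw)*p[...,0]+np.cos(yaw)*p[...,1]
print((f(m)[:,None]-f(k)[None])*1000)
s=snapshot("scene");c=cam(s);g=lambda x,y:((x+.5)/4+210-.5,(y+.5)/4+190-.5)
m=p2w(c,[g(481,328),g(215,437)],.024);k=p2w(c,[g(462,343),g(243,425)],.027);print(f(m),f(k),m,k)
crop(s["color"],255,245,340,305,9,"pics/s15.png")
```

```text
[[0.4597 0.0957 0.024 ]
 [0.5445 0.0986 0.024 ]] [[0.5479 0.0794 0.027 ]
 [0.5138 0.0782 0.027 ]]
[[19.3021 19.3132]
 [19.3246 19.3357]]
[ 0.0834 -0.1187] [ 0.0621 -0.0997] [[ 0.5308  0.1013  0.024 ]
 [ 0.5391 -0.1007  0.024 ]] [[ 0.5413  0.0803  0.027 ]
 [ 0.5411 -0.0816  0.027 ]]
```

View pics/s15.png

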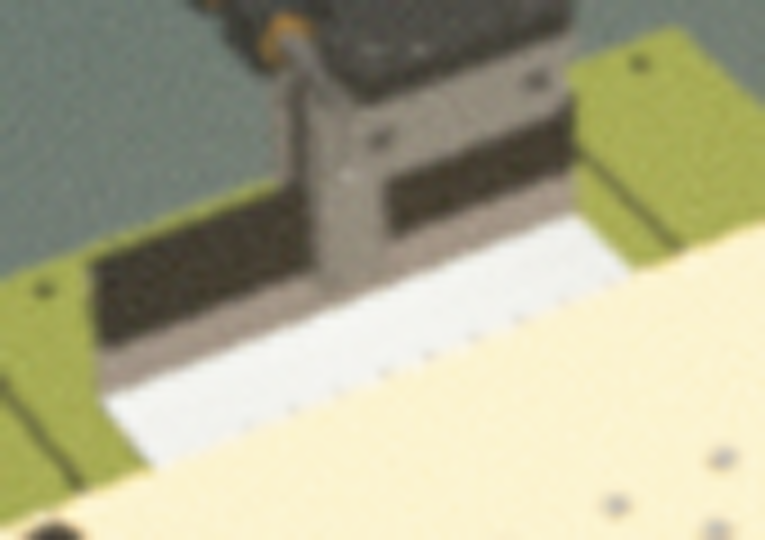

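Emit:
{"fn": "send_rows", "kwargs": {
  "rows": [0, 0, -0.3, 0, 0, 0, 0, 0, 0, 0, 0, 0, 0, 0, 0, 0, 0, 0, 0, 0, 0, 0, 0, 0, 0, 0, 0, 0, 0, 0, 0, 0, 0, 0, 0, 0, 0, 0, 0, 0, 0, 0, 0, 0, 0, 0, 0, 0, 0, 0, 0, 0, 0, 0, 0, 0]
}}

```text
time: 22.8
tool_pos: [0.5068, -0.0051, 0.0405]
ee_rot: [3.141, 0.005, 0.035]
wrist_force: [-10.4, 0.6, 18.6]
width: 0.0099
```

```bash
python3 fit.py pics/w16.png
```

```text
[ 0.5068 -0.0051  0.0405] [179.9894   0.2704   2.0003] [-10.3543   0.6416  18.575 ] [0.045  1.5311 0.0047] 0.00985231963083651
lip x@0 0.5505059909470833 yaw 1.9188161887372608 1.759454146673118e-05 28
scribe x@0 0.5502719502348429 1.8648602583271856 3.8032578462373255e-05 34
gap@ -0.086 0.00031511602054667964
gap@ -0.006 0.00023969712909899243
gap@ 0.074 0.00016427823765130523
```

Everything is holding still: the gap is about 0.2 mm and parallel, and the press is about 19 N. Handing in.

```bash
python3 -c "
from bench import *
print(close_job())"
```

```text
the job is handed in; nothing more can be done
None
```

The job is done and handed in at about 23 s, with the arm still holding the angle in place and pressing it down.

**What I did**
- **Magnifier:** I pushed its head round to the robot's right until it was well clear of the panel, at roughly y = -0.37 m.
- **Angle:** I gripped the 160 mm angle by its rubber trim, turned it about 91° to line up with the panel, and set it on the green sheet. I then slid the flange under the lip until the scribed line reached it.

**Last checks**
- **Line to lip:** the line's centre is 0.16–0.32 mm short of the lip. The two run parallel within about 0.05°.
- **Centring:** the angle sits about 19.3 mm from the +y pencil mark, where exact centring gives 20 mm. From the other camera I read about 19 mm on the -y side.
- **Press:** the wrist reads about 19 N on the tool, with the pose and grip steady over the last second.
- **Skin:** the lip's measured position stayed put, with no sign of lifting.
- **Bystanders:** the piston, sleeve and screwdriver look unmoved in the last top picture.

**Loose ends**
- **Camera disagreement:** the wrist and top cameras differed by 4–6 mm on where the angle first lay. For the fit I used the wrist camera, measuring line against lip.
- **Sideways force:** about 10 N along the slide direction remained as static friction, and easing the target back 0.5 mm did not remove it.
- **Flange contact:** that the flange rests fully flat is inferred from how the wrist moment changed, not seen directly.
- **Move calls:** two were refused for a wrong count of numbers; nothing moved. The first approach rows were clipped, putting the magnifier push about 25 mm off plan until I corrected from the measured pose.

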